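# Set the click stop of a fret-slotting jig

## Robot

A 7-joint arm with a two-finger parallel gripper is mounted at the origin on the work surface. World frame = base frame: x ahead of the robot, y to its left, z up, the work surface at z = 0. Lengths are in m, angles in degrees, forces in N, time in s.
With the tool pointing down it reaches from about 0.425 to 0.95 m from the base axis. Payload 4.7 kg.
Tool frame: the origin (TCP) lies at the very end of the fingers, on their centre line; the grasp point (between the pads) lies 19 mm behind it (robot.grasp_offset is the distance from the TCP to the grasp point, in m); z points along the fingers, y is the line along which they close (so a half turn about z gives the same grasp; the last joint's range is limited). The gripper opens to 85 mm and grips with 20 to 120 N. Pads are 22 mm wide; open, the fingers measure 114 mm over their backs; the gripper's body (76 mm by 85 mm) begins 54 mm behind the grasp point. The pads swing forward as they close: fully open they stand 13 mm farther back than shut.
Start: joints at [-74.823, 26.849, -2.785, 87.806, 1.381, 65.374, -4.715], TCP at [0.195, 0.646, 0.231] pointing down, gripper open.
Joint ranges: [-148.3, 148.3], [-19.14, 114.17], [-79.39, 73.82], [5.75, 140.21], [-59.74, 239.74], [12.07, 113.84], [-152.46, 152.46]. Speed limits (degrees/s): [147.25, 147.25, 180, 180, 180, 180, 180].

## Interface

Orientations are given as [roll, pitch, yaw] about the fixed x, y, z axes, in that order (R = Rz(yaw) Ry(pitch) Rx(roll)).
In Python, from workcell import robot gives the robot as it stands.
- The arm moves only by the shell command python3 -m jog 'ROWS' [FORCE]. ROWS is a JSON object of lists of equal length, an entry for each row: "fingers": the opening, from 0 (shut) to 1 (fully open); "slide": the shift along the tool's x, y, z in cm, a list of three; "roll": the turn about the tool's z in degrees. A call has 1 to 20 rows; each row shifts and turns the commanded pose from where the row before left it, along the tool's axes as they then stand; what a row does not reach is not made up. A row lasts 1/10 s, in which the tool goes at most 50 mm and 8.59 degrees, less where a joint would pass 70% of its speed; a pose out of reach is approached as far as the arm can. A call is refused whole if a number of a shift passes 5 or a number of a turn 8.59, either way. A call with a gripper value outside its range is refused whole. The fingers move at their own pace and stop on an object; FORCE is the grip in N (left out, the last holds). Time passes only in rows, so rows that do not move let the fingers close. It gives the time, the measured TCP pose, the force, the opening and the grip force at its end, in the units of the state.
- robot.get_state(): the state, without advancing time (a new reading comes with each control period).
- robot.camera(name): name is "scene" or "top"; returns a dict with "image" (384x512x3 uint8, blue, green, red), "z_map" (384x512 float32, m along the optical axis (not along the pixel's ray), 0 where there is no reading), "intrinsics" (3x3 intrinsics, pixels), "R" (3x3) and "t" (3): a world point X has camera coordinates R X + t. Camera axes: x right, y down, z forward; pixel columns grow to the right and rows downward; lengths in m; the calibration is good to about 2 mm. A picture is of the moment at which its call begins.
- robot.sign_off(): hands the job in; it is judged then, once.
The state is a dict: "t": time; "q": joint angles; "dq": joint speeds; "tau": joint torques, N m; "tool_pos": TCP position; "tcp_rot": TCP orientation; "contact_force": force on the tool from outside, world axes, zero at the start; "ft_torque": the same for the moment, N m; "finger_gap": finger opening in m; "grasp_force": force on a finger pad.
Only numpy, scipy, OpenCV 4.12 (cv2) and the standard library are available. Lean on these libraries where they do the work, as an engineer would, in place of code of your own. Each camera call takes 0.05 s, during which the arm holds its last target. There are 200 camera calls.

## Task

Set up the fret-slotting jig: stand the blue-capped steel pin upright in the bore of the red carriage, fully home, and let go of it. Then take the carriage by its black grip and slide it along the rail until you feel its ball click into the groove of the brass strip, and finish while holding it there: still gripping the black grip, ball in the groove, carriage at rest. Leave the yellow-capped brass pin, the glue bottle and the brush jar where they stand.

Things in the scene. Friction and masses are not known exactly. Their poses are not given: they have to be found in the camera images.
- pin: Steel index pin, cylinder 16 mm in diameter and 80 mm long with a 2 mm chamfered foot; its top 8 mm is a blue cap of the same diameter. About 90 g. It stands upright in one of the two holes of the wooden holder, 20 mm deep in it. Origin: centre of its underside; z runs up its length.
- brass_pin: Brass pin of the same size with a yellow cap, in the other hole of the holder; not to be disturbed. Origin: centre of its underside.
- holder: Fixed wooden block 50 x 130 x 30 mm (x, y, height), with two 18 mm holes, 20 mm deep, on its y line 38 mm either side of the centre. Which pin stands in which hole varies. Origin: centre of its underside.
- rail: Fixed aluminium rail 50 (x) x 360 (y) x 20 mm, a dark fretboard blank 8 mm thick along its -x side. Origin: centre of its underside on the table; y along the rail. On it a brass strip 22 mm wide, top 30 mm above the table, with one groove 12 mm wide across it (a dark gap). The groove's place varies: 50 to 140 mm from the carriage's start towards the rail's +y; feel or see it.
- carriage: Red carriage, slides on the rail (its y) only, 170 mm between stops, friction about 2 N. Origin: over the rail's midline at the underside of its main block, 32 mm above the table; axes as the rail's. Main block 70 (x) x 50 (y) x 18 mm; at its -x side a bore block 36 x 40 mm with the same top (50 mm above the table). A black grip stands on it; a spring ball sits under its origin.
- bore (a point): Centre of the mouth of the carriage's blind bore, 52 mm from the carriage's origin towards -x, 50 mm above the table. The bore is 18 mm in diameter with a small chamfer and 26 mm deep (pin fully home: its underside 26 mm below this point, 54 mm of it standing out).
- grip (a point): Top centre of the carriage's black grip, 86 mm above the table: an upright block 34 mm (x) by 18 mm (y, along the rail), 36 mm tall, its foot 50 mm above the table, 6 mm off the rail's midline towards +x. Grip it with the fingers closing along the rail's y.
- detent_ball (a joint): How far the spring ball is out below the carriage, m: about 0.0005 riding on the strip, 0.0047 in mid groove; over 0.003 within about 2.5 mm of the middle. Spring about 12 N. Entering the groove it pulls the carriage towards +y, up to about 8 N before the middle; beyond the middle it resists with up to about 13 N, friction included; it draws a freed carriage to the middle, to 1 mm.
- glue: White glue bottle with a red cap, 54 mm in diameter, 130 mm tall, standing loose. Origin: centre of its underside.
- brush_jar: Amber jar 72 mm in diameter, 85 mm tall, with three brush handles up to 165 mm, standing loose. Origin: centre of its underside.
Things that resemble listed ones, but are neither listed nor needed, are in the scene too. Of the things that look like the pin, the smaller one is meant. Several things have the shape of the brush_jar; the one meant has the colours described above.

How it is judged:
By the outcome, as a careful person would: the job done as asked, in the order asked, and still so for the second after the job is handed in, while the arm keeps its last pose, push and grip.
It also fails if it takes over 48 s, if anything falls off the work surface, if the arm or the gripper's body presses on something with over 40 N, if the wrist force passes 120 N, or if a joint passes its speed limit or range.

## Working session

There is one attempt and no reset: what is moved stays moved. The work goes in short steps, Python scripts to look and compute and a shell command to move; the robot and the scene stay as the last step left them, time stands still between calls to the robot, and variables do not carry over. Pictures are saved under pics/ and viewed, at most 10 in all, crops included, and the job is handed in when it is done.

```bash
mkdir -p pics; cat > h.py <<'E'
import numpy as np, cv2
from workcell import robot
def cam(n):
    c=robot.camera(n); return c
def world(c,u,v,zw=None):
    K,R,t=[np.array(c[k],float) for k in("intrinsics","R","t")]
    d=R.T@np.linalg.solve(K,[u,v,1.0]); o=-R.T@t
    s=(zw-o[2])/d[2] if zw is not None else float(c["z_map"][int(v),int(u)])
    return o+s*d
def cloud(c):
    K,R,t=[np.array(c[k],float) for k in("intrinsics","R","t")]
    v,u=np.mgrid[:384,:512]
    p=np.stack([u,v,np.ones_like(u)],-1)@np.linalg.inv(K).T*c["z_map"][...,None]
    return (p-t)@R
E
python3 - <<'E'
from h import *
for n in("scene","top"):
    c=cam(n); cv2.imwrite(f"pics/{n}0.png",cv2.resize(c["image"],None,fx=1.5,fy=1.5)); print(n,-np.array(c["R"]).T@c["t"],c["intrinsics"][0][0],np.array(c["R"]).round(2).tolist())
print(robot.get_state())
E
```

```text
scene [ 1.22390196 -0.43154624  0.66607878] 400.4658792980374 [[0.55, 0.84, 0.01], [0.53, -0.34, -0.78], [-0.65, 0.43, -0.63]]
top [ 0.5624819  -0.0565756   1.10384538] 498.14766820412717 [[0.02, -1.0, 0.02], [-1.0, -0.02, -0.06], [0.06, -0.02, -1.0]]
{'t': 0.1, 'q': array([-74.82392825,  26.8936618 ,  -2.78254614,  87.86546898,
         1.37989023,  65.37437931,  -4.71393317]), 'dq': array([ 0.00292648, -0.0805407 , -0.06640726, -0.19637689, -0.03866569,
       -0.06073051,  0.02326126]), 'tau': array([ 3.56328619e-04, -5.11517072e+01, -4.71232133e-02, -2.38391215e+01,
        1.07605502e-02,  4.38534538e-03,  8.51164430e-06]), 'tool_pos': array([0.19530843, 0.64559583, 0.23036518]), 'tcp_rot': array([-1.79900048e+02,  3.33631345e-03,  1.63169270e+02]), 'contact_force': array([0.17657406, 0.33657077, 0.17859887]), 'ft_torque': array([-0.06686383, -0.01809069,  0.02621952]), 'grasp_force': 0.0, 'finger_gap': 0.08524759906259025}
```

View pics/scene0.png

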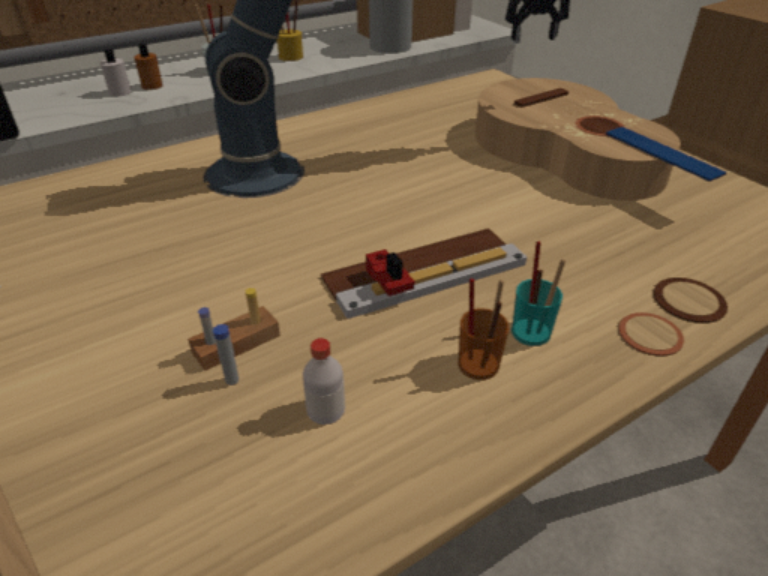

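View pics/top0.png

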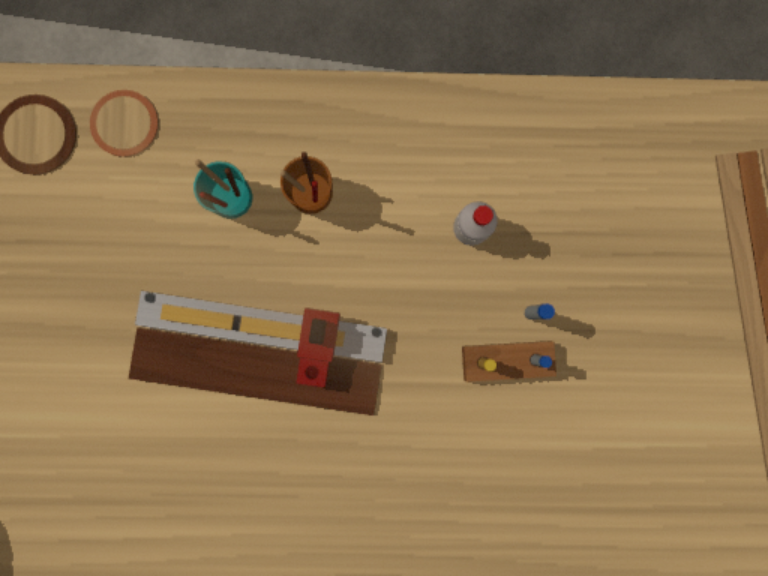

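The pictures show a blue-capped pin in the holder's -y hole (top px 545,362 of the 1.5x image), with a taller blue decoy beside it at (545,312). The carriage is at (320,345) and the groove gap at (236,323).

```bash
cat > meas.py <<'E'
from h import *
cs={n:cam(n) for n in("top","scene")}
for n,c in cs.items():
    P=cloud(c); hsv=cv2.cvtColor(c["image"],cv2.COLOR_BGR2HSV); H,S,V=[hsv[...,i].astype(int) for i in range(3)]
    near=(P[...,0]>.3)&(P[...,0]<.85)&(abs(P[...,1])<.5)&(P[...,2]>-.01)&(P[...,2]<.2)
    masks=dict(blue=(H>105)&(H<130)&(S>120),yellow=(H>20)&(H<35)&(S>170)&(P[...,2]>.07),red=((H<6)|(H>174))&(S>170)&(P[...,2]<.09),
      alu=(S<60)&(V>90)&(P[...,2]<.035))
    for k,m in masks.items():
        m=(m&near).astype(np.uint8); N,L,st,ce=cv2.connectedComponentsWithStats(m)
        for i in range(1,N):
            if st[i,4]<12: continue
            q=P[L==i]; zt=np.percentile(q[:,2],95); tp=q[q[:,2]>zt-.004]
            print(n,k,st[i,4],ce[i].round(1),"ztop",zt.round(4),"topmean",tp.mean(0).round(4),"mid",((tp.min(0)+tp.max(0))/2).round(4))
E
python3 - <<'E'
from meas import *
c=cs["top"];P=cloud(c);z=P[...,2]
reg=(P[...,0]>.4)&(P[...,0]<.7)
def show(name,m):
    m=m.astype(np.uint8);N,L,st,ce=cv2.connectedComponentsWithStats(m)
    for i in range(1,N):
        if st[i,4]<25: continue
        q=P[L==i]; r=cv2.minAreaRect((q[:,:2]*1000).astype(np.float32)); print(name,st[i,4],ce[i].round(1),q.mean(0).round(4),"rect",np.round(r[0],1),np.round(r[1],1),round(r[2],2))
show("z24-38",reg&(z>.024)&(z<.038)); show("z14-26",reg&(z>.014)&(z<.0255)); show("z42-58",reg&(z>.042)&(z<.058)); show("z78-96",reg&(z>.078)&(z<.096)); 
im=c["image"][170:290,80:400]; cv2.imwrite("pics/crop1.png",cv2.resize(im,None,fx=2.5,fy=2.5,interpolation=cv2.INTER_CUBIC))
E
```

```text
top blue 81 [363.5 207.3] ztop 0.108 topmean [ 0.5884 -0.2886  0.1059] mid [ 0.5885 -0.2878  0.1065]
top blue 46 [363.3 241. ] ztop 0.0935 topmean [ 0.52   -0.2907  0.0914] mid [ 0.5198 -0.2912  0.0921]
top yellow 54 [326.1 242.9] ztop 0.0934 topmean [ 0.5146 -0.216   0.0913] mid [ 0.5146 -0.2156  0.092 ]
top red 13 [209.5 131.5] ztop 0.0789 topmean [0.744  0.0286 0.0795] mid [0.744  0.0286 0.0795]
top red 18 [222.7 211.6] ztop 0.0524 topmean [ 0.5752 -0.0019  0.0512] mid [ 0.5752 -0.0006  0.0513]
top red 567 [208.3 241.9] ztop 0.0532 topmean [0.5131 0.0261 0.0511] mid [0.5172 0.0246 0.0524]
top alu 19 [304.4 154.9] ztop 0.0337 topmean [ 0.7071 -0.174   0.0324] mid [ 0.7063 -0.1752  0.0321]
top alu 1454 [141.1 212.7] ztop 0.0233 topmean [0.5703 0.1737 0.0212] mid [0.5695 0.1654 0.023 ]
top alu 12 [351.2 206.4] ztop 0.0328 topmean [ 0.59   -0.2796  0.0321] mid [ 0.59   -0.2795  0.0326]
top alu 645 [240.8 227.8] ztop 0.0233 topmean [ 0.5411 -0.0409  0.0213] mid [ 0.5427 -0.0387  0.0228]
scene blue 35 [146.3 219.9] ztop 0.1064 topmean [ 0.5918 -0.2898  0.1049] mid [ 0.5922 -0.2902  0.10
[... 1160 characters left out ...]
 4.39
z14-26 1602 [141.5 212.2] [0.5712 0.1748 0.0202] rect [569.8 165.7] [237.3  50.1] 82.31
z14-26 683 [240.9 227.4] [ 0.5419 -0.0404  0.0203] rect [542.3 -38.5] [70.5 50. ] 82.25
z14-26 41 [208.3 247.3] [0.498  0.0287 0.0232] rect [497.9  28.8] [15.6 14.4] 65.53
z42-58 909 [210.8 230.7] [0.5345 0.0223 0.0501] rect [533.3  23. ] [ 50.  106.1] 82.24
z78-96 104 [318.6 155.3] [ 0.6939 -0.1986  0.0865] rect [ 693.5 -199.2] [13. 44.] 0.08
z78-96 147 [211.  220.4] [0.5563 0.0196 0.0856] rect [556.3  19.8] [18.  33.8] 82.2
z78-96 57 [363.1 240.4] [ 0.5209 -0.2906  0.0893] rect [ 520.8 -291.3] [15.  14.3] 89.68
z78-96 55 [326.3 242.7] [ 0.5151 -0.2156  0.09  ] rect [ 515.5 -215.8] [14.4 15.2] 1.72
```

View pics/crop1.png

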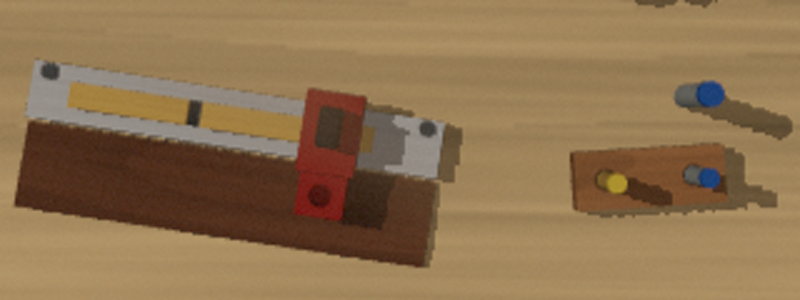

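```bash
cat > to.py <<'E'
import sys
from h import *
from scipy.spatial.transform import Rotation as Ro
def to(p,yaw=172.25):
    s=robot.get_state(); M=Ro.from_euler("xyz",s["tcp_rot"],degrees=True)
    d=M.inv().apply(np.array(p)-s["tool_pos"])*100
    print("t",round(s["t"],2),"pos",s["tool_pos"].round(4),"rot",s["tcp_rot"].round(2),"F",s["contact_force"].round(1),"gap",round(s["finger_gap"],4),"gf",round(s["grasp_force"],1),"slide cm",d.round(2),"roll",round(s["tcp_rot"][2]-yaw,2))
if __name__=="__main__": to([float(a) for a in sys.argv[1:4]])
E
python3 -m jog '{"fingers":[0.5,0.5,0.5,0.5,0.5,0.5,0.5,0.5,0.5,0.5,0.5,0.5,0.5,0.5,0.5,0.5,0.5],"slide":[[0,0,0],[0,0,0],[-2.69,-3.57,0],[-2.69,-3.57,0],[-2.69,-3.57,0],[-2.69,-3.57,0],[-2.69,-3.57,0],[-2.69,-3.57,0],[-2.69,-3.57,0],[-2.69,-3.57,0],[-2.69,-3.57,0],[-2.69,-3.57,0],[-2.69,-3.57,0],[-2.69,-3.57,0],[-2.69,-3.57,0],[-2.69,-3.57,0],[0,0,0]],"roll":[-4.54,-4.54,0,0,0,0,0,0,0,0,0,0,0,0,0,0,0]}' 40
python3 to.py .5206 -.2914 .17
python3 - <<'E'
from h import *
c=cam("top"); P=cloud(c)
g=world(c,157.6,215.2,.03); o=np.array([.5505,.0205]); print("groove",g,(g[:2]-o)@[.135,.991],(g[:2]-o)@[.991,-.135])
E
```

```text
t: 1.9
tool_pos: [0.5036, 0.0932, 0.2316]
tcp_rot: [-179.9, 0.1, 171.6]
contact_force: [0.5, -0.8, -0.2]
finger_gap: 0.0427
grasp_force: 0.0
t 1.9 pos [0.5036 0.0932 0.2316] rot [-1.7986e+02  1.3000e-01  1.7160e+02] F [ 0.5 -0.8 -0.2] gap 0.0427 gf 0.0 slide cm [ -7.28 -37.79   6.27] roll -0.65
groove [0.56518779 0.13827447 0.03      ] 0.11869735211873879 -0.0013439486274745332
```

```bash
python3 -m jog '{"fingers":[0.5,0.5,0.5,0.5,0.5,0.5,0.5,0.5,0.5,0.5,0.5,0.5,0.5],"slide":[[-0.73,-3.78,0],[-0.73,-3.78,0],[-0.73,-3.78,0],[-0.73,-3.78,0],[-0.73,-3.78,0],[-0.73,-3.78,0],[-0.73,-3.78,0],[-0.73,-3.78,0],[-0.73,-3.78,0],[-0.73,-3.78,0],[0,0,3],[0,0,3],[0,0,0]],"roll":[-0.65,0,0,0,0,0,0,0,0,0,0,0,0]}' 40
python3 to.py .5206 -.2914 .046
python3 - <<'E'
from h import *
c=cam("scene"); cv2.imwrite("pics/s1.png",cv2.resize(c["image"][130:280,60:260],None,fx=4,fy=4))
E
```

```text
t: 3.25
tool_pos: [0.5244, -0.2808, 0.1671]
tcp_rot: [179.8, -0.5, 173.0]
contact_force: [0.2, 1.2, -0.4]
finger_gap: 0.0429
grasp_force: 0.0
t 3.25 pos [ 0.5244 -0.2808  0.1671] rot [179.79  -0.49 173.01] F [ 0.2  1.2 -0.4] gap 0.0429 gf 0.0 slide cm [ 0.15 -1.14 12.11] roll 0.76
```

View pics/s1.png

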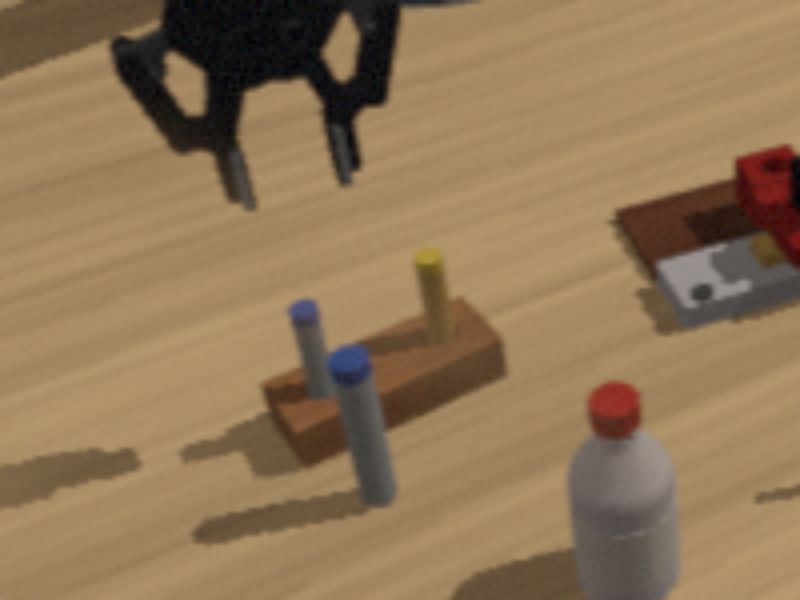

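The gripper hangs above the holder (fingers about px 240-350,200). The small pin (305,310) and the decoy (350,360) are untouched. I'll let the arm settle, then correct.

```bash
python3 -m jog '{"fingers":[0.5,0.5,0.5],"slide":[[0,0,0],[0,0,0],[0,0,0]],"roll":[0,0,0]}' 40
python3 to.py .5206 -.2914 .046
```

```text
t: 3.6
tool_pos: [0.5273, -0.2841, 0.1728]
tcp_rot: [-180.0, 0.1, 172.9]
contact_force: [0.3, -0.1, 0.2]
finger_gap: 0.0429
grasp_force: 0.0
t 3.6 pos [ 0.5273 -0.2841  0.1728] rot [-1.7998e+02  1.5000e-01  1.7293e+02] F [ 0.3 -0.1  0.2] gap 0.0429 gf 0.0 slide cm [ 0.61 -0.8  12.68] roll 0.68
```

```bash
python3 -m jog '{"fingers":[0.5,0.5,0.5,0.5,0.5,0.5,0.5],"slide":[[0.3,-0.4,0],[0.3,-0.4,0],[0,0,2],[0,0,2],[0,0,2],[0,0,0],[0,0,0]],"roll":[0.68,0,0,0,0,0,0]}' 40
python3 to.py .5206 -.2914 .046
```

```text
t: 4.3
tool_pos: [0.5192, -0.2917, 0.1116]
tcp_rot: [-180.0, -0.0, 172.2]
contact_force: [0.5, -0.5, 0.4]
finger_gap: 0.0428
grasp_force: 0.0
t 4.3 pos [ 0.5192 -0.2917  0.1116] rot [-1.7999e+02 -1.0000e-02  1.7218e+02] F [ 0.5 -0.5  0.4] gap 0.0428 gf 0.0 slide cm [-0.13  0.05  6.56] roll -0.07
```

```bash
python3 -m jog '{"fingers":[0.5,0.5,0.5,0.5,0.5,0.5],"slide":[[-0.13,0.05,1.5],[0,0,1.5],[0,0,1.5],[0,0,1.5],[0,0,0.5],[0,0,0]],"roll":[0,0,0,0,0,0]}' 40
python3 to.py .5206 -.2914 .046
python3 -m jog '{"fingers":[0,0,0,0,0,0],"slide":[[0,0,0],[0,0,0],[0,0,0],[0,0,0],[0,0,0],[0,0,0]],"roll":[0,0,0,0,0,0]}' 40
python3 to.py .5206 -.2914 .046
```

```text
t: 4.9
tool_pos: [0.5201, -0.2906, 0.0449]
tcp_rot: [180.0, -0.1, 172.2]
contact_force: [-0.1, -0.5, 0.1]
finger_gap: 0.0426
grasp_force: 0.0
t 4.9 pos [ 0.5201 -0.2906  0.0449] rot [ 1.7996e+02 -1.4000e-01  1.7221e+02] F [-0.1 -0.5  0.1] gap 0.0426 gf 0.0 slide cm [-0.06 -0.07 -0.11] roll -0.04
t: 5.5
tool_pos: [0.5213, -0.2913, 0.0469]
tcp_rot: [-180.0, 0.1, 172.2]
contact_force: [0.7, -0.4, 3.8]
finger_gap: 0.015
grasp_force: 39.3
t 5.5 pos [ 0.5213 -0.2913  0.0469] rot [-1.7998e+02  8.0000e-02  1.7221e+02] F [ 0.7 -0.4  3.8] gap 0.015 gf 39.3 slide cm [ 0.07 -0.02  0.09] roll -0.04
```

```bash
python3 -m jog '{"fingers":[0,0,0,0,0,0,0,0,0],"slide":[[0,0,-1],[0,0,-1.5],[0,0,-1.5],[0,0,-2],[0,0,-2],[0,0,-2],[0,0,-2],[0,0,-1],[0,0,0]],"roll":[0,0,0,0,0,0,0,0,0]}' 40
python3 to.py .499 .0277 .17
python3 - <<'E'
from h import *
c=cam("scene"); cv2.imwrite("pics/s2.png",cv2.resize(c["image"][90:240,60:260],None,fx=4,fy=4))
E
```

```text
t: 6.4
tool_pos: [0.5215, -0.2913, 0.1784]
tcp_rot: [-180.0, 0.2, 172.2]
contact_force: [0.5, 0.1, -0.6]
finger_gap: 0.0152
grasp_force: 39.1
t 6.4 pos [ 0.5215 -0.2913  0.1784] rot [-179.97    0.19  172.22] F [ 0.5  0.1 -0.6] gap 0.0152 gf 39.1 slide cm [ 6.55 31.3   0.8 ] roll -0.03
```

View pics/s2.png

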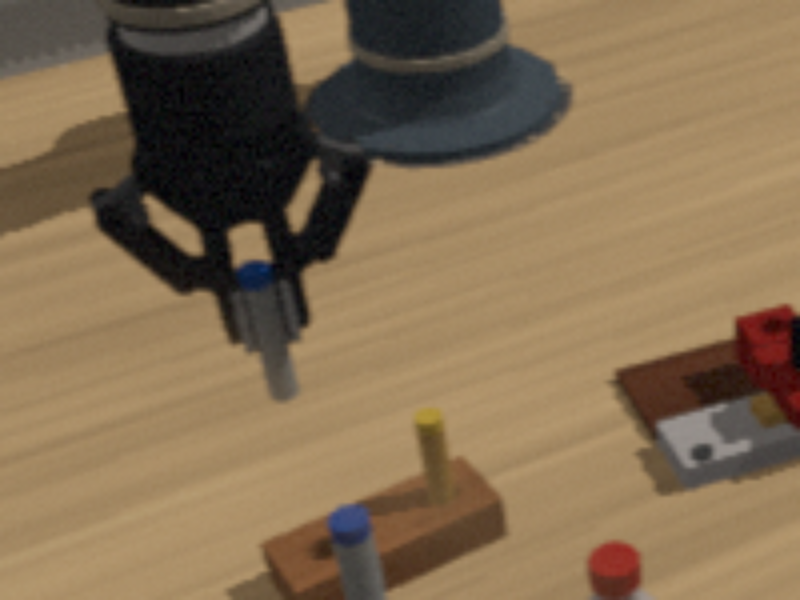

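The small pin is out and held between the pads, near upright (cap 255,272; foot 283,393). The brass pin and decoy still stand. Next, over to the bore.

```bash
python3 -m jog '{"fingers":[0,0,0,0,0,0,0,0,0,0,0,0,0],"slide":[[0.4,2,0],[0.82,3.91,0],[0.82,3.91,0],[0.82,3.91,0],[0.82,3.91,0],[0.82,3.91,0],[0.82,3.91,0],[0.82,3.91,0],[0.4,1.9,0],[0,0,0],[0,0,0],[0,0,0],[0,0,0]],"roll":[0,0,0,0,0,0,0,0,0,0,0,0,0]}' 40
python3 to.py .499 .0277 .10
```

```text
t: 7.75
tool_pos: [0.4983, 0.0261, 0.1761]
tcp_rot: [-180.0, -0.0, 172.1]
contact_force: [-0.4, 0.2, -0.7]
finger_gap: 0.0149
grasp_force: 39.2
t 7.75 pos [0.4983 0.0261 0.1761] rot [-1.7997e+02 -3.0000e-02  1.7205e+02] F [-0.4  0.2 -0.7] gap 0.0149 gf 39.2 slide cm [-0.06  0.17  7.61] roll -0.2
```

```bash
python3 -m jog '{"fingers":[0,0,0,0,0,0,0],"slide":[[-0.06,0.17,2],[0,0,2],[0,0,2],[0,0,1.4],[0,0,0],[0,0,0],[0,0,0]],"roll":[-0.2,0,0,0,0,0,0]}' 40
python3 to.py .499 .0277 .06
python3 - <<'E'
from h import *
c=cam("scene"); P=cloud(c); cv2.imwrite("pics/s3.png",cv2.resize(c["image"][120:220,190:320],None,fx=6,fy=6,interpolation=cv2.INTER_CUBIC))
o=-np.array(c["R"]).T@c["t"]
m=(np.hypot(P[...,0]-.499,P[...,1]-.0277)<.012)&(P[...,2]>.055)&(P[...,2]<.14)
for a in np.arange(.055,.14,.006):
    q=P[m&(P[...,2]>=a)&(P[...,2]<a+.006)]
    if len(q): 
        v=np.array([o[0]-.499,o[1]-.0277]);v/=np.hypot(*v)
        print(round(a,3),len(q),q.mean(0).round(4), "n",((q[:,:2]-[.499,.0277])@v).max().round(4), "s",((q[:,:2]-[.499,.0277])@[-v[1],v[0]]).min().round(4),((q[:,:2]-[.499,.0277])@[-v[1],v[0]]).max().round(4))
E
```

```text
t: 8.45
tool_pos: [0.5, 0.029, 0.1031]
tcp_rot: [180.0, 0.1, 172.4]
contact_force: [0.7, -0.1, -1.3]
finger_gap: 0.0149
grasp_force: 39.2
t 8.45 pos [0.5    0.029  0.1031] rot [1.7997e+02 1.0000e-01 1.7237e+02] F [ 0.7 -0.1 -1.3] gap 0.0149 gf 39.2 slide cm [ 0.09 -0.14  4.31] roll 0.12
0.061 1 [0.5036 0.0239 0.0663] n 0.0059 s -0.0008 -0.0008
0.067 9 [0.5049 0.0265 0.0703] n 0.0082 s -0.0059 0.0071
0.073 11 [0.5042 0.0244 0.0754] n 0.0095 s -0.0059 0.007
0.079 12 [0.5045 0.0249 0.0816] n 0.0091 s -0.0058 0.0071
0.085 13 [0.5042 0.0253 0.0878] n 0.0086 s -0.0058 0.007
0.091 11 [0.5041 0.0251 0.094 ] n 0.008 s -0.0058 0.007
0.097 9 [0.5056 0.0278 0.0998] n 0.0087 s -0.0032 0.0096
0.103 11 [0.5054 0.029  0.1057] n 0.01 s -0.0006 0.0096
0.109 12 [0.5056 0.0266 0.1122] n 0.0113 s -0.0031 0.0096
0.115 11 [0.5054 0.0295 0.1188] n 0.0083 s -0.0005 0.0096
0.121 9 [0.5047 0.0294 0.1244] n 0.0074 s -0.0005 0.0096
0.127 8 [0.5058 0.0287 0.1298] n 0.0077 s -0.0005 0.0095
0.133 11 [0.5064 0.028  0.1362] n 0.0093 s -0.0005 0.0095
0.139 5 [0.5056 0.0253 0.1396] n 0.0107 s -0.0029 0.0095
```

View pics/s3.png

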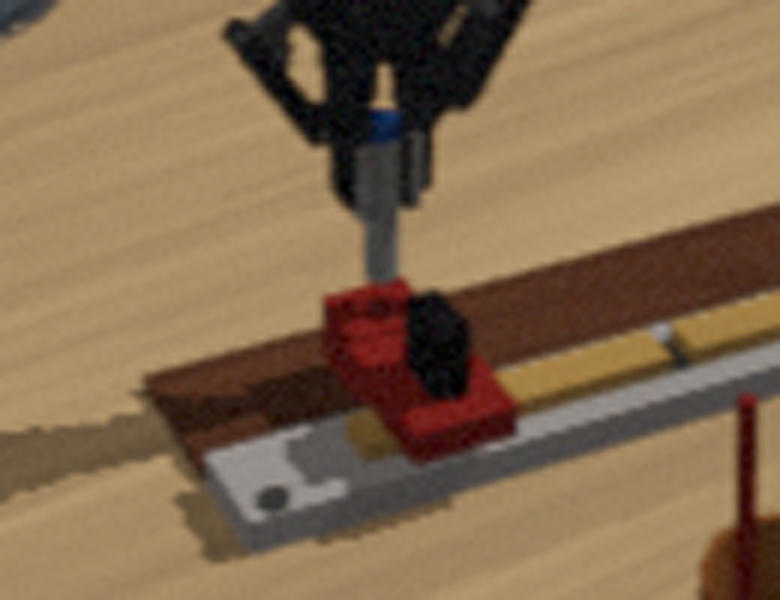

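The pin hangs upright over the bore block (pin foot 380,280; bore 385,308). It sits about 1 mm too far toward +x and +y, so I'll correct and go down gently.

```bash
python3 -m jog '{"fingers":[0,0,0,0,0,0,0],"slide":[[0.07,-0.11,0.5],[0,0,0.5],[0,0,0.4],[0,0,0.3],[0,0,0.3],[0,0,0],[0,0,0]],"roll":[0.1,0,0,0,0,0,0]}' 40
python3 to.py .499 .0277 .06
```

```text
t: 9.2
tool_pos: [0.4985, 0.0283, 0.0822]
tcp_rot: [-180.0, 0.0, 172.3]
contact_force: [0.3, -0.2, -0.3]
finger_gap: 0.0149
grasp_force: 39.2
t 9.2 pos [0.4985 0.0283 0.0822] rot [-1.8000e+02  1.0000e-02  1.7232e+02] F [ 0.3 -0.2 -0.3] gap 0.0149 gf 39.2 slide cm [-0.06 -0.06  2.22] roll 0.07
```

```bash
python3 -m jog '{"fingers":[0,0,0,0,0],"slide":[[0,0,0.5],[0,0,0.5],[0,0,0.5],[0,0,0],[0,0,0]],"roll":[0,0,0,0,0]}' 40
python3 to.py .499 .0277 .06
python3 -m jog '{"fingers":[0,0,0,0],"slide":[[0,0,0.2],[0,0,0.2],[0,0,0],[0,0,0]],"roll":[0,0,0,0]}' 40
python3 to.py .499 .0277 .06
```

```text
t: 9.7
tool_pos: [0.4985, 0.0283, 0.0671]
tcp_rot: [-180.0, 0.0, 172.3]
contact_force: [1.1, 0.2, -1.2]
finger_gap: 0.0149
grasp_force: 39.1
t 9.7 pos [0.4985 0.0283 0.0671] rot [-180.      0.    172.31] F [ 1.1  0.2 -1.2] gap 0.0149 gf 39.1 slide cm [-0.06 -0.05  0.71] roll 0.06
t: 10.1
tool_pos: [0.4985, 0.0284, 0.0633]
tcp_rot: [180.0, 0.0, 172.3]
contact_force: [1.7, 0.3, -1.9]
finger_gap: 0.0149
grasp_force: 39.2
t 10.1 pos [0.4985 0.0284 0.0633] rot [1.7999e+02 2.0000e-02 1.7232e+02] F [ 1.7  0.3 -1.9] gap 0.0149 gf 39.2 slide cm [-0.06 -0.06  0.33] roll 0.07
```

```bash
python3 -m jog '{"fingers":[0,0,0],"slide":[[0,0,0.15],[0,0,0],[0,0,0]],"roll":[0,0,0]}' 40
python3 to.py .499 .0277 .06
python3 -m jog '{"fingers":[0,0,0],"slide":[[0,0,0.12],[0,0,0],[0,0,0]],"roll":[0,0,0]}' 40
python3 to.py .499 .0277 .06
```

```text
t: 10.4
tool_pos: [0.4985, 0.0284, 0.0618]
tcp_rot: [180.0, 0.0, 172.3]
contact_force: [1.3, 0.0, -1.4]
finger_gap: 0.0147
grasp_force: 39.2
t 10.4 pos [0.4985 0.0284 0.0618] rot [1.8000e+02 1.0000e-02 1.7232e+02] F [ 1.3  0.  -1.4] gap 0.0147 gf 39.2 slide cm [-0.06 -0.06  0.18] roll 0.07
t: 10.7
tool_pos: [0.4986, 0.0284, 0.0609]
tcp_rot: [180.0, 0.0, 172.3]
contact_force: [0.6, -0.9, 4.2]
finger_gap: 0.015
grasp_force: 39.6
t 10.7 pos [0.4986 0.0284 0.0609] rot [1.7998e+02 2.0000e-02 1.7231e+02] F [ 0.6 -0.9  4.2] gap 0.015 gf 39.6 slide cm [-0.05 -0.06  0.09] roll 0.06
```

```bash
python3 -m jog '{"fingers":[0.5,0.5,0.5,0.5,0.5,0.5,0.5,0.5,0.5,0.5],"slide":[[0,0,0],[0,0,0],[0,0,0],[0,0,0],[0,0,-1],[0,0,-2],[0,0,-2],[0,0,-2],[0,0,0],[0,0,0]],"roll":[0,0,0,0,0,0,0,0,0,0]}' 40
python3 to.py .5563 .0197 .13
python3 - <<'E'
from h import *
c=cam("scene"); P=cloud(c); cv2.imwrite("pics/s4.png",cv2.resize(c["image"][120:220,190:320],None,fx=6,fy=6,interpolation=cv2.INTER_CUBIC))
m=(np.hypot(P[...,0]-.499,P[...,1]-.0277)<.014)&(P[...,2]>.055)&(P[...,2]<.115)
hsv=cv2.cvtColor(c["image"],cv2.COLOR_BGR2HSV); b=m&(hsv[...,0]>105)&(hsv[...,0]<130)&(hsv[...,1]>90)
print(b.sum(),np.percentile(P[b][:,2],[0,50,95,100]) if b.any() else 0)
E
```

```text
t: 11.7
tool_pos: [0.4984, 0.0284, 0.1311]
tcp_rot: [180.0, 0.1, 172.3]
contact_force: [0.0, 0.1, -0.3]
finger_gap: 0.0427
grasp_force: 0.0
t 11.7 pos [0.4984 0.0284 0.1311] rot [1.7996e+02 5.0000e-02 1.7232e+02] F [ 0.   0.1 -0.3] gap 0.0427 gf 0.0 slide cm [-5.85 -0.09  0.12] roll 0.07
21 [0.09586721 0.1029864  0.10470464 0.10525298]
```

View pics/s4.png

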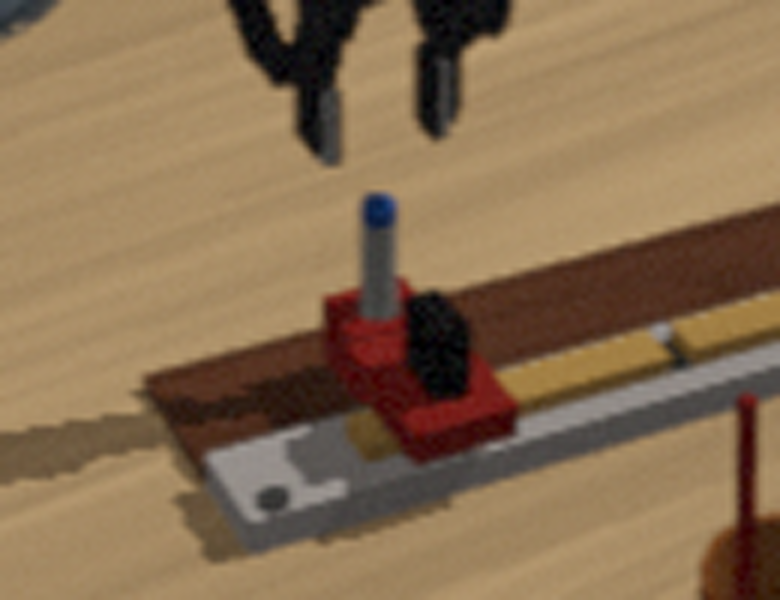

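The pin stands home and released in the bore (cap 379,210), its top at 0.104 m as it must be. Next is the grip.

```bash
python3 -m jog '{"fingers":[0.5,0.5,0.5,0.5,0.5,0.5,0.5,0.5,0.5],"slide":[[-2.9,-0.05,0],[-2.9,-0.05,0],[0,0,0],[0,0,2],[0,0,2],[0,0,2],[0,0,1.1],[0,0,0],[0,0,0]],"roll":[0,0,0,0,0,0,0,0,0]}' 40
python3 to.py .5563 .0197 .058
python3 -m jog '{"fingers":[0,0,0,0,0,0],"slide":[[0,0,0],[0,0,0],[0,0,0],[0,0,0],[0,0,0],[0,0,0]],"roll":[0,0,0,0,0,0]}' 60
python3 to.py .5563 .0197 .058
```

```text
t: 12.65
tool_pos: [0.5556, 0.0195, 0.0596]
tcp_rot: [-180.0, -0.0, 172.3]
contact_force: [0.2, -0.4, 0.4]
finger_gap: 0.0429
grasp_force: 0.0
t 12.65 pos [0.5556 0.0195 0.0596] rot [-1.8000e+02 -2.0000e-02  1.7231e+02] F [ 0.2 -0.4  0.4] gap 0.0429 gf 0.0 slide cm [-0.07  0.03  0.16] roll 0.06
t: 13.25
tool_pos: [0.5565, 0.0205, 0.0607]
tcp_rot: [179.9, 0.1, 172.4]
contact_force: [-1.3, 2.2, 6.8]
finger_gap: 0.0167
grasp_force: 59.8
t 13.25 pos [0.5565 0.0205 0.0607] rot [1.7991e+02 9.0000e-02 1.7235e+02] F [-1.3  2.2  6.8] gap 0.0167 gf 59.8 slide cm [ 0.01 -0.08  0.27] roll 0.1
```

```bash
python3 -m jog '{"fingers":[0,0,0,0,0,0,0,0,0,0,0,0,0],"slide":[[0,0.5,0],[0,1,0],[0,1,0],[0,1,0],[0,1,0],[0,1,0],[0,1,0],[0,1,0],[0,1,0],[0,1,0],[0,0.8,0],[0,0,0],[0,0,0]],"roll":[0,0,0,0,0,0,0,0,0,0,0,0,0]}' 60
python3 to.py .5723 .1373 .0607
```

```text
t: 14.55
tool_pos: [0.5701, 0.1216, 0.0608]
tcp_rot: [180.0, 0.1, 172.3]
contact_force: [-1.6, 0.2, 5.7]
finger_gap: 0.0168
grasp_force: 59.7
t 14.55 pos [0.5701 0.1216 0.0608] rot [1.7998e+02 9.0000e-02 1.7232e+02] F [-1.6  0.2  5.7] gap 0.0168 gf 59.7 slide cm [-0.01  1.59  0.01] roll 0.07
```

```bash
Z='"roll"'; python3 -m jog '{"fingers":[0,0,0,0],"slide":[[0,0.4,0],[0,0.4,0],[0,0,0],[0,0,0]],"roll":[0,0,0,0]}' 60 | sed -n '2p;4p'
python3 -m jog '{"fingers":[0,0],"slide":[[0,0.2,0],[0,0,0]],"roll":[0,0]}' 60 | sed -n '2p;4p'
python3 -m jog '{"fingers":[0,0],"slide":[[0,0.15,0],[0,0,0]],"roll":[0,0]}' 60 | sed -n '2p;4p'
python3 -m jog '{"fingers":[0,0],"slide":[[0,0.15,0],[0,0,0]],"roll":[0,0]}' 60 | sed -n '2p;4p'
```

```text
tool_pos: [0.5711, 0.1289, 0.0607]
contact_force: [-1.4, -1.3, 6.2]
tool_pos: [0.5713, 0.1307, 0.0607]
contact_force: [-2.2, -1.2, 6.7]
tool_pos: [0.5716, 0.133, 0.0608]
contact_force: [0.1, 1.4, 7.0]
tool_pos: [0.572, 0.1356, 0.0608]
contact_force: [-1.5, 3.9, 4.9]
```

```bash
python3 -m jog '{"fingers":[0,0],"slide":[[0,0.1,0],[0,0,0]],"roll":[0,0]}' 60 | sed -n '2p;4p'
python3 -m jog '{"fingers":[0,0],"slide":[[0,0.1,0],[0,0,0]],"roll":[0,0]}' 60 | sed -n '2p;4p'
python3 -m jog '{"fingers":[0,0],"slide":[[0,0.1,0],[0,0,0]],"roll":[0,0]}' 60 | sed -n '2p;4p'
```

```text
tool_pos: [0.5724, 0.1385, 0.0608]
contact_force: [0.8, 6.1, 5.4]
tool_pos: [0.5724, 0.1386, 0.0607]
contact_force: [0.3, 5.3, 4.6]
tool_pos: [0.5724, 0.1387, 0.0607]
contact_force: [-2.1, 3.1, 6.3]
```

```bash
python3 -m jog '{"fingers":[0,0],"slide":[[0,0.1,0],[0,0,0]],"roll":[0,0]}' 60 | sed -n '2p;4p'
python3 -m jog '{"fingers":[0,0,0,0,0],"slide":[[0,0.05,0],[0,0,0],[0,0,0],[0,0,0],[0,0,0]],"roll":[0,0,0,0,0]}' 60
python3 - <<'E'
from h import *
c=cam("scene"); P=cloud(c); cv2.imwrite("pics/s5.png",cv2.resize(c["image"][110:260,100:400],None,fx=2.6,fy=2.6,interpolation=cv2.INTER_CUBIC))
b=(np.hypot(P[...,0]-.515,P[...,1]-.146)<.014)&(P[...,2]>.095)&(P[...,2]<.115)
print(b.sum(),np.percentile(P[b],95,axis=0))
E
```

```text
tool_pos: [0.5724, 0.1388, 0.0607]
contact_force: [-1.5, 0.4, 6.6]
t: 16.85
tool_pos: [0.5725, 0.1388, 0.0608]
tcp_rot: [180.0, 0.1, 172.3]
contact_force: [-2.3, 0.1, 7.8]
finger_gap: 0.0169
grasp_force: 60.0
13 [0.52246095 0.15020699 0.10451447]
```

View pics/s5.png

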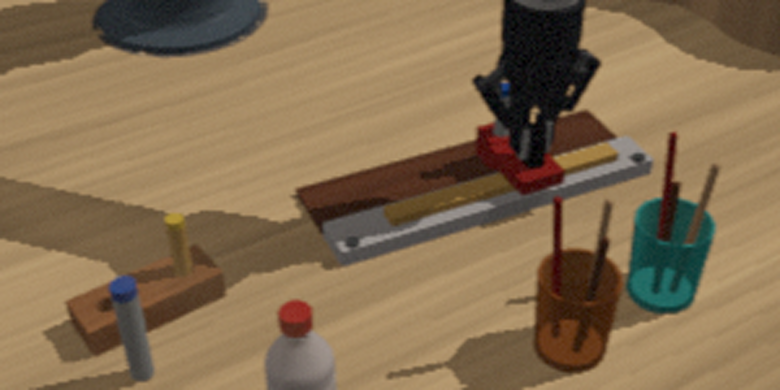

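The gripper holds the carriage (530,160) over the groove, with the pin still home (cap 505,90) and everything else standing. The carriage has travelled 119.4 mm against 118.7 mm seen, and the force along the rail has settled to about 0.

```bash
python3 -c "from workcell import robot; print(robot.sign_off())"
```

```text
the job is handed in; nothing more can be done
None
```

The job is handed in at about 17 s of robot time: the steel pin is fully home in the bore and released, and the gripper still holds the carriage at rest with the ball in the groove, judged by the felt pull and 119.4 mm of travel.

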